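# Make up two printer spares kits

## Robot

A 6-joint arm with a two-finger parallel gripper is mounted at the origin on the work surface. World frame = base frame: x ahead of the robot, y to its left, z up, the work surface at z = 0. Lengths are in m, angles in rad, forces in N, time in s.
With the tool pointing down it reaches from about 0.4 to 0.825 m from the base axis. Payload 7 kg.
Tool frame: the origin (TCP) lies at the very end of the fingers, on their centre line; the grasp point (between the pads) lies 19 mm behind it; z points along the fingers, x is the direction in which the jaws open and shut, and the axes are right-handed (so a half turn about z gives the same grasp; the last joint's range is limited). The gripper opens to 88 mm and grips with 3 to 60 N. Pads are 19 mm wide; open, the fingers measure 130 mm over their backs; the gripper's body (78 mm by 193 mm) begins 47 mm behind the grasp point.
Start: joints at [-0.948, 0.359, 0.012, 0, -1.224, -0.288], TCP at [0.222, -0.638, 0.206] pointing down, gripper open.
Joint ranges: [-3.07, 3.07], [-1.43, 2.12], [-1.02, 1.25], [-3.03, 1.67], [-3.05, -0], [-3.03, 3.03]. Speed limits (rad/s): [2.39, 2.39, 3.01, 3.14, 3.14, 3.14].

## Interface

Orientations are given as [roll, pitch, yaw] about the fixed x, y, z axes, in that order (R = Rz(yaw) Ry(pitch) Rx(roll)).
In Python, from station import telemetry, grab_frame, arm, regions_of, pinpoint gives the robot as it stands. The module is installed in compiled form; this text tells all that it offers.
- The arm moves only by the shell command python3 -m inch 'ROWS' [FORCE]. ROWS is text: rows parted by semicolons, each of 7 numbers parted by spaces: the opening, from 0 (shut) to 1 (fully open), then the shift along the world's x, y, z in cm, then the turn, a rotation vector about the world's x, y, z in degrees. A call has 1 to 12 rows; each row is the pose to reach, as a shift and turn from the pose measured when the call began; what a row does not reach only later rows make up. A row lasts 1/8 s, in which the tool goes at most 62.5 mm and 10.7 degrees, less where a joint would pass 70% of its speed; a pose out of reach is approached as far as the arm can. A call with a gripper value outside its range is refused whole. The fingers move at their own pace and stop on an object; FORCE is the grip in N (left out, the last holds). Time passes only in rows, so rows that repeat a pose let the fingers close. It gives the time, the measured TCP pose, the force and the opening at its end, in the units of the state.
- telemetry.get_state(): the state, without advancing time (a new reading comes with each control period).
- grab_frame(name): name is "scene" or "top" or "wrist"; returns a dict with "pixels" (480x640x3 uint8, red, green, blue), "fx", "fy", "cx", "cy" (pixels), "dist_coeffs" ([k1, k2, p1, p2, k3] as OpenCV has them; the pictures are not rectified), "R" (3x3) and "t" (3): a world point X has camera coordinates R X + t. Camera axes: x right, y down, z forward; pixel columns grow to the right and rows downward; lengths in m; the calibration is good to about 2 mm. A picture is of the moment at which its call begins. There is no depth.
- arm.job_done(): hands the job in, once; it reports no verdict.
Trained networks look in the newest picture that a camera, given by its name, has taken for a name from the list of things; names that differ only in an ending like _2 or _b are one class to them, and where a whole thing is asked for, a point or a joint stands for the part that bears it (a point fixed in the world has none). Each returns a list of dicts, best first, with "p" (0 to 1); they miss things now and then, are a little off and sometimes report something else, mostly with a low value. They report only what shows in the picture. A call takes as long as a camera call.
- regions_of(camera, name): "pixels" (480x640 bool, what is visible of it) and "bbox" ([left, top, right, bottom] in pixels, round what is visible of it).
- pinpoint(camera, name): "location" ([column, row] in pixels: a listed point, or the origin of a listed thing).
The state is a dict: "t": time; "q": joint angles; "qd": joint speeds; "joint_efforts": joint torques, N m; "eef_pos": TCP position; "ee_rot": TCP orientation; "force": force on the tool from outside, world axes, zero at the start; "moment": the same for the moment, N m; "width": finger opening in m.
Only numpy, scipy, OpenCV 4.12 (cv2) and the standard library are available. Lean on these libraries where they do the work, as an engineer would, in place of code of your own. Each camera call takes 0.05 s, during which the arm holds its last target. There are 200 camera calls.

## Task

Make up two spares kits from the printer parts on the blue cutting mat: the square stepper motor and the plain aluminium bearing block in the white tray with two compartments, and the round pancake motor, the hot end and the square cooling fan in the orange tray with three. Set each part down (do not drop it) about in the middle of a compartment of its own, the same way up as it stands now. Leave the belt pulley and the round black blower where they are.

Things in the scene. Friction and masses are not known exactly. Their poses are not given: they have to be found in the camera images.
- white_tray: White printed kit tray on non-slip feet (it does not move), 250 mm long (its x) by 110 mm wide (its y). Floor 3 mm thick, outer walls 3 mm thick and 14 mm high, ribs 2.4 mm thick and 8 mm high across its width (heights from the underside). Origin: centre of its underside, on the bench top; parts stand on the floor 3 mm above it. One rib at x = 0 makes two compartments, centred at x = -61.5 and +61.5 mm, y = 0 (each about 119 x 104 mm inside).
- orange_tray: Orange printed kit tray on non-slip feet (it does not move), 250 mm long (its x) by 110 mm wide (its y). Floor 3 mm thick, outer walls 3 mm thick and 14 mm high, ribs 2.4 mm thick and 8 mm high across its width (heights from the underside). Origin: centre of its underside, on the bench top; parts stand on the floor 3 mm above it. Ribs at x = -41 and +41 mm make three compartments, centred at x = -82, 0 and +82 mm, y = 0 (each about 80 x 104 mm inside).
- square_motor: Square stepper motor standing shaft up: 42 x 42 mm body, 40 mm high, black between two aluminium end caps, sides along its x and y; a 5 mm steel shaft rises from the middle of the top to 60 mm. A small white socket low on the -x side stands 2.5 mm proud (up to 10 mm high; can be gripped over). About 0.28 kg. Origin: centre of its underside, z up; stands on the 3 mm thick blue mat, so its underside starts 3 mm above the bench. Loose.
- round_motor: Round pancake stepper motor standing shaft up: black drum 36 mm across and 20 mm high, with a steel top, whose top plate has two ears 11 mm wide and 3 mm thick along its x, 50 mm over both; so it is 36 mm wide along its y. A 9 mm brass gear rises from the middle to 32 mm. About 0.11 kg. Origin: centre of its underside, z up; stands on the 3 mm thick blue mat, so its underside starts 3 mm above the bench. Loose.
- hot_end: Printer hot end stood upside down, nozzle up: round finned aluminium heat sink 25 mm across and 26 mm high below, then a thin neck, a red heater block (22 mm along x, 18 mm along y, 29 to 41 mm high) and a brass nozzle up to 48 mm. About 0.06 kg. Origin: centre of its underside, z up; stands on the 3 mm thick blue mat, so its underside starts 3 mm above the bench. Loose.
- square_fan: Cooling fan lying flat: square black frame 40 x 40 mm, 20 mm high, sides along its x and y, with white blades and hub inside. About 0.03 kg. Origin: centre of its underside, z up; stands on the 3 mm thick blue mat, so its underside starts 3 mm above the bench. Loose.
- bearing_block: Plain aluminium bearing block, 34 mm (its x) by 30 mm (its y), 22 mm high, four small dark screw holes in the top, a dark bore through the y faces. About 0.055 kg. Origin: centre of its underside, z up; stands on the 3 mm thick blue mat, so its underside starts 3 mm above the bench. Loose.
- belt_pulley: Round aluminium toothed belt pulley, 44 mm across, with a narrower hub on top, 21 mm high. Not wanted: stays in place. Origin: centre of its underside, z up; stands on the 3 mm thick blue mat, so its underside starts 3 mm above the bench. Loose.
- blower: Round black radial blower, 48 mm across, 15 mm high, with a square outlet spout reaching 29 mm from the origin in +x, beside y = +13 mm, and a grey ring intake on top. Not wanted: stays in place. Origin: centre of its underside, z up; stands on the 3 mm thick blue mat, so its underside starts 3 mm above the bench. Loose.

How it is judged:
At the end, for the whole second after the job is handed in: Each part in a compartment of its own in the right tray, origin within 15 mm of its middle along the tray's x and y, underside on the floor (1 to 6 mm up), upright within 0.1 rad, at rest, parts of a kit 50 mm or more apart; pulley and blower within 25 mm of their start ((x of square_motor in the frame of white_tray between -0.0765 and -0.0465 m or x of square_motor in the frame of white_tray between 0.0465 and 0.0765 m) and y of square_motor in the frame of white_tray between -0.015 and 0.015 m and z of square_motor in the frame of white_tray between 0.001 and 0.006 m and angle between each of square_motor, bearing_block, round_motor, hot_end, square_fan's own z axis and vertical below 0.1 rad and linear speed of each of square_motor, bearing_block, round_motor, hot_end, square_fan below 0.02 m/s and angular speed of each of square_motor, bearing_block, round_motor, hot_end, square_fan below 0.2 rad/s and (x of bearing_block in the frame of white_tray between -0.0765 and -0.0465 m or x of bearing_block in the frame of white_tray between 0.0465 and 0.0765 m) and y of bearing_block in the frame of white_tray between -0.015 and 0.015 m and z of bearing_block in the frame of white_tray between 0.001 and 0.006 m and horizontal distance between bearing_block and square_motor above 0.05 m and (x of round_motor in the frame of orange_tray between -0.097 and -0.067 m or x of round_motor in the frame of orange_tray between -0.015 and 0.015 m or x of round_motor in the frame of orange_tray between 0.067 and 0.097 m) and y of round_motor in the frame of orange_tray between -0.015 and 0.015 m and z of round_motor in the frame of orange_tray between 0.001 and 0.006 m and (x of hot_end in the frame of orange_tray between -0.097 and -0.067 m or x of hot_end in the frame of orange_tray between -0.015 and 0.015 m or x of hot_end in the frame of orange_tray between 0.067 and 0.097 m) and y of hot_end in the frame of orange_tray between -0.015 and 0.015 m and z of hot_end in the frame of orange_tray between 0.001 and 0.006 m and (x of square_fan in the frame of orange_tray between -0.097 and -0.067 m or x of square_fan in the frame of orange_tray between -0.015 and 0.015 m or x of square_fan in the frame of orange_tray between 0.067 and 0.097 m) and y of square_fan in the frame of orange_tray between -0.015 and 0.015 m and z of square_fan in the frame of orange_tray between 0.001 and 0.006 m and horizontal distance between each of hot_end, square_fan and round_motor above 0.05 m and horizontal distance between square_fan and hot_end above 0.05 m and distance of each of belt_pulley, blower from where it was at the start of the episode below 0.025 m); the robot touches nothing.
It fails at once if a wanted part is dropped into its tray (faster than 0.6 m/s with its underside less than 30 mm above the tray's underside) ((x of square_motor in the frame of white_tray between -0.12 and 0.12 m and y of square_motor in the frame of white_tray between -0.052 and 0.052 m and z of square_motor in the frame of white_tray below 0.03 m and linear speed of square_motor above 0.6 m/s) or (x of bearing_block in the frame of white_tray between -0.12 and 0.12 m and y of bearing_block in the frame of white_tray between -0.052 and 0.052 m and z of bearing_block in the frame of white_tray below 0.03 m and linear speed of bearing_block above 0.6 m/s) or (x of round_motor in the frame of orange_tray between -0.12 and 0.12 m and y of round_motor in the frame of orange_tray between -0.052 and 0.052 m and z of round_motor in the frame of orange_tray below 0.03 m and linear speed of round_motor above 0.6 m/s) or (x of hot_end in the frame of orange_tray between -0.12 and 0.12 m and y of hot_end in the frame of orange_tray between -0.052 and 0.052 m and z of hot_end in the frame of orange_tray below 0.03 m and linear speed of hot_end above 0.6 m/s) or (x of square_fan in the frame of orange_tray between -0.12 and 0.12 m and y of square_fan in the frame of orange_tray between -0.052 and 0.052 m and z of square_fan in the frame of orange_tray below 0.03 m and linear speed of square_fan above 0.6 m/s)).
It fails at once if the belt pulley or the blower is moved more than 25 mm (distance of any of belt_pulley, blower from where it was at the start of the episode above 0.025 m).
It also fails if it takes over 128 s, if anything falls off the work surface, if the arm or the gripper's body presses on something with over 40 N, if the wrist force passes 120 N, or if a joint passes its speed limit or range.

## Working session

There is one attempt and no reset: what is moved stays moved. The work goes in short steps, Python scripts to look and compute and a shell command to move; the robot and the scene stay as the last step left them, time stands still between calls to the robot, and variables do not carry over. Pictures are saved under pics/ and viewed, about 12 in all and at most 16, crops included, and the job is handed in when it is done.

```bash
mkdir -p pics
cat > h.py <<'E'
import numpy as np, cv2
from station import telemetry, grab_frame, arm, regions_of, pinpoint
def ray(f,px,z):
    K=np.array([[f['fx'],0,f['cx']],[0,f['fy'],f['cy']],[0,0,1.]])
    n=cv2.undistortPoints(np.array([[px]],float),K,np.array(f['dist_coeffs'],float))[0,0]
    R=np.array(f['R']);t=np.array(f['t']); d=R.T@np.array([n[0],n[1],1]); c=-R.T@t
    return c+d*(z-c[2])/d[2]
def save(f,n): cv2.imwrite('pics/'+n,cv2.cvtColor(f['pixels'],cv2.COLOR_RGB2BGR))
E
python3 - <<'E'
from h import *
for c in ('top','scene'):
    f=grab_frame(c); save(f,c+'1.png')
    print(c,'cam at',-np.array(f['R']).T@np.array(f['t']))
    for n,z in [('white_tray',0),('orange_tray',0),('square_motor',.003),('round_motor',.003),('hot_end',.003),('square_fan',.003),('bearing_block',.003),('belt_pulley',.003),('blower',.003)]:
        for r in pinpoint(c,n)[:2]: print(n,round(r['p'],2),np.round(r['location']),ray(f,r['location'],z).round(4)[:2])
print(telemetry.get_state())
E
```

```text
top cam at [0.3872881  0.00636785 0.87133551]
white_tray 0.66 [177. 274.] [0.4921 0.2897]
orange_tray 0.76 [467. 265.] [ 0.5071 -0.2798]
square_motor 0.64 [355. 179.] [ 0.6839 -0.0633]
round_motor 0.65 [327. 233.] [ 0.5716 -0.0048]
round_motor 0.52 [268. 234.] [0.5714 0.1127]
hot_end 0.62 [325. 234.] [ 0.5706 -0.0018]
square_fan 0.83 [381. 234.] [ 0.5698 -0.1132]
bearing_block 0.86 [358. 295.] [ 0.4491 -0.0642]
belt_pulley 0.94 [293. 287.] [0.4646 0.0609]
blower 0.65 [298. 182.] [0.6784 0.0527]
scene cam at [1.15352204 0.38483615 0.5590405 ]
white_tray 0.92 [532. 312.] [0.4953 0.2942]
orange_tray 0.66 [233. 201.] [ 0.5114 -0.2796]
square_motor 0.86 [262. 292.] [ 0.6862 -0.0612]
round_motor 0.56 [396. 291.] [0.5703 0.1073]
hot_end 0.8 [334. 268.] [ 0.576  -0.0023]
hot_end 0.63 [261. 292.] [ 0.688  -0.0621]
square_fan 0.73 [285. 243.] [ 0.5656 -0.1113]
bearing_block 0.97 [341. 217.] [ 0.4446 -0.0759]
bearing_block 0.46 [285. 245.] [ 0.5721 -0.1064]
belt_pulley 0.71 [409. 244.] [0.4481 0.0657]
blower 0.81 [329. 320.] [0.6788 0.058 ]
{'t': 1.0, 'q': array([-9.47900752e-01,  3.58599310e-01,  1.19145224e-02, -8.90334006e-08,
       -1.22410420e+00, -2.88085777e-01]), 'qd': array([-9.33495782e-05, -1.53433709e-03,  3.01789238e-04, -3.31623531e-04,
        2.74534278e-03, -1.31239917e-03]), 'joint_efforts': array([-1.21828780e-03, -5.82389367e+01,  2.93311483e+01,  7.00279981e+00,
        1.24835805e-02, -3.09548091e-05]), 'eef_pos': array([ 0.22176778, -0.63751268,  0.20596801]), 'ee_rot': array([3.14159049e+00, 7.01684160e-06, 1.90560610e+00]), 'force': array([-0.68936263,  0.08944571, -0.84123629]), 'moment': array([ 0.00651559, -0.04658185,  0.01684488]), 'width': 0.0880286464603226}
```

Run:
```python
import cv2
i=cv2.imread('pics/top1.png'); cv2.imwrite('pics/top1c.png',cv2.resize(i[130:350,100:560],(0,0),fx=1.73,fy=1.73,interpolation=2))
from h import *
f=grab_frame('top')
K=np.array([[f['fx'],0,f['cx']],[0,f['fy'],f['cy']],[0,0,1.]])
for n,h in [('white_tray',.014),('orange_tray',.014),('square_motor',.043),('square_fan',.023),('bearing_block',.025),('round_motor',.023),('hot_end',.044)]:
    for r in regions_of('top',n)[:2]:
        c=np.argwhere(r['pixels'])[:,::-1].astype(float)
        w=np.array([ray(f,p,h)[:2] for p in c]).astype(np.float32)
        b=cv2.minAreaRect(w*1000); print(n,round(r['p'],2),np.round(c.mean(0)),'rect mm',np.round(b[0]),np.round(b[1]),round(b[2],1))
```

```text
white_tray 0.82 [174. 274.] rect mm [495. 291.] [114. 250.] 88.2
orange_tray 0.77 [471. 267.] rect mm [ 505. -283.] [116. 251.] 85.6
square_motor 0.8 [355. 175.] rect mm [679. -60.] [38. 54.] 75.7
square_fan 0.57 [383. 235.] rect mm [ 563. -114.] [42. 43.] 84.1
bearing_block 0.73 [361. 296.] rect mm [445. -69.] [32. 35.] 83.3
round_motor 0.83 [268. 233.] rect mm [569. 110.] [43. 36.] 44.8
round_motor 0.19 [296. 181.] rect mm [675.  55.] [52. 50.] 43.9
hot_end 0.63 [328. 230.] rect mm [570.  -7.] [23. 33.] 89.6
hot_end 0.18 [383. 235.] rect mm [ 559. -111.] [41. 43.] 84.1
```

View pics/top1c.png

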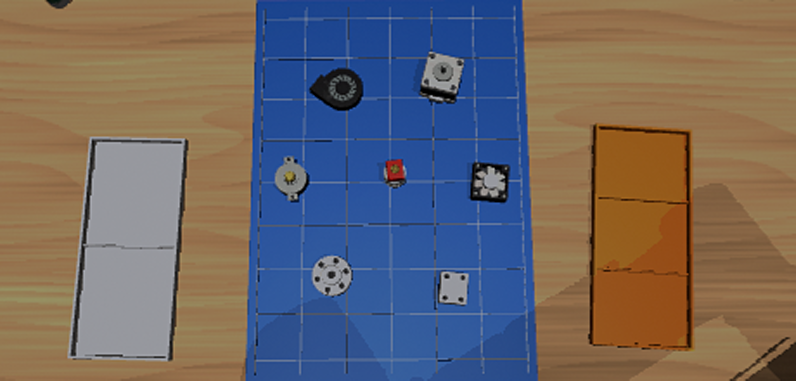

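View pics/scene1.png

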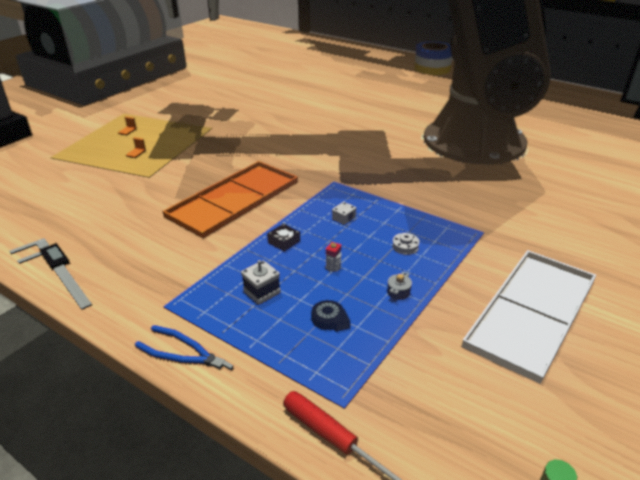

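Both pictures agree: the parts stand in three rows on the mat, with the white tray to the left (+y) and the orange one to the right, both lying nearly along world x. I go above the bearing block first for a close look.

```bash
python3 -m inch '1 22.4 57 -2 0 0 -26;1 22.4 57 -2 0 0 -26;1 22.4 57 -2 0 0 -26;1 22.4 57 -2 0 0 -26;1 22.4 57 -2 0 0 -26;1 22.4 57 -2 0 0 -26;1 22.4 57 -2 0 0 -26;1 22.4 57 -2 0 0 -26;1 22.4 57 -2 0 0 -26;1 22.4 57 -2 0 0 -26;1 22.4 57 -2 0 0 -26;1 22.4 57 -2 0 0 -26' 25
cat > look.py <<'E'
import sys
from h import *
# usage: look.py name topheight shapewidth pic
n,h=sys.argv[1],float(sys.argv[2])
f=grab_frame('wrist'); s=telemetry.get_state()
print('tcp',s['eef_pos'].round(4),'yaw deg',np.degrees(s['ee_rot']).round(1),'w',round(s['width'],4))
for r in regions_of('wrist',n)[:2]:
    c=np.argwhere(r['pixels'])[:,::-1].astype(float)
    w=np.array([ray(f,p,h)[:2] for p in c]).astype(np.float32)
    b=cv2.minAreaRect(w*1000); print('region',round(r['p'],2),np.round(c.mean(0)),'rect mm',np.round(b[0],1),np.round(b[1]),round(b[2],1))
for r in pinpoint('wrist',n)[:2]: print('pin',round(r['p'],2),np.round(r['location']),ray(f,r['location'],.003).round(4)[:2])
if len(sys.argv)>3: save(f,sys.argv[3])
E
python3 look.py bearing_block .025 w1.png
```

```text
t: 2.9
eef_pos: [0.4456, -0.0673, 0.186]
ee_rot: [-3.141, 0.0, 1.453]
force: [-0.6, -0.7, 0.3]
width: 0.0877
tcp [ 0.4455 -0.0679  0.186 ] yaw deg [-180.     0.    83.2] w 0.0878
region 0.88 [313. 206.] rect mm [445.2 -68. ] [30. 37.] 83.2
region 0.33 [634. 259.] rect mm [518.4 218.9] [97. 15.] 7.5
pin 0.73 [312. 204.] [ 0.4482 -0.0698]
```

View pics/w1.png

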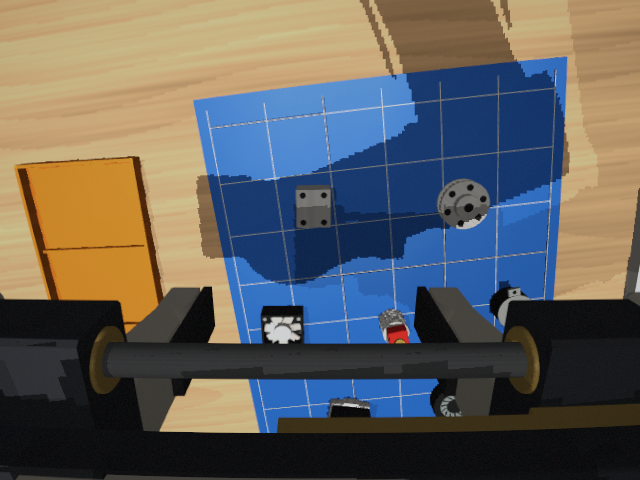

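The close view shows the block at (313,206), square to the jaws and clear of its neighbours. I go down and grip it.

```bash
python3 -m inch '1 0 0 -6;' 2>&1 | tail -1; python3 -m inch '1 0.1 0 -6 0 0 0;1 0.1 0 -12 0 0 0;1 0.1 0 -16 0 0 0;1 0.1 0 -18 0 0 0;1 0.1 0 -18 0 0 0;0.2 0.1 0 -18 0 0 0;0.2 0.1 0 -18 0 0 0;0.2 0.1 0 -18 0 0 0;0.2 0.1 0 -18 0 0 0;0.2 0.1 0 -18 0 0 0;0.2 0.1 0 -18 0 0 0' 25
```

```text
invalid input at $[0]: expected 7 numbers
t: 4.42
eef_pos: [0.4464, -0.0683, 0.0061]
ee_rot: [3.142, -0.0, 1.451]
force: [0.3, -0.2, 0.4]
width: 0.0331
```

```bash
python3 -m inch '0.2 0 0 0 0 0 0;0.2 0 0 0 0 0 0;0.2 0 0 5 0 0 0;0.2 0 0 10 0 0 0;0.2 0 6 12 0 0 0;0.2 -0.5 12 12 0 0 5;0.2 -0.5 18 12 0 0 5;0.2 -1 24 12 0 0 5;0.2 -1.4 30 12 0 0 5;0.2 -1.4 36.1 12 0 0 5;0.2 -1.4 36.1 12 0 0 5;0.2 -1.4 36.1 12 0 0 5'
python3 look.py white_tray .014 w2.png
```

```text
t: 5.92
eef_pos: [0.4319, 0.2925, 0.1255]
ee_rot: [-3.141, 0.001, 1.538]
force: [0.3, -0.3, -0.8]
width: 0.0175
tcp [0.4321 0.2919 0.1257] yaw deg [-180.     0.    88.1] w 0.0173
region 0.6 [319. 236.] rect mm [490.6 294.1] [111. 242.] 88.1
pin 0.75 [320. 291.] [0.4931 0.295 ]
```

View pics/w2.png

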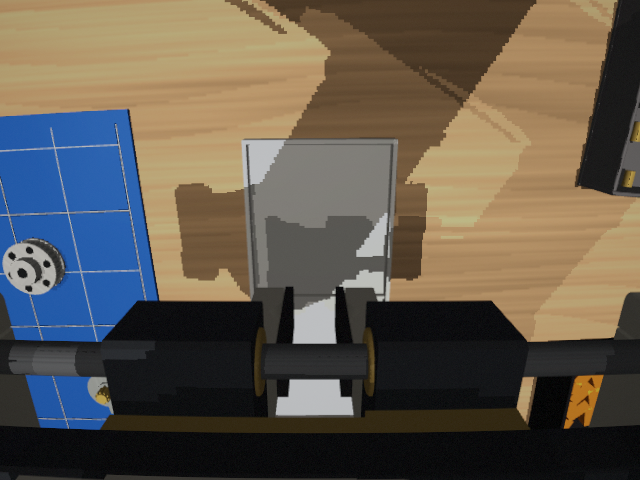

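The jaws shut to 17.5 mm, so the block is not in hand. I look to see where it went.

Run:
```python
from h import *
for c in ('top','scene'):
    f=grab_frame(c)
    for r in pinpoint(c,'bearing_block')[:2]: print(c,round(r['p'],2),np.round(r['location']),ray(f,r['location'],.003).round(4)[:2])
    if c=='top': a=cv2.resize(f['pixels'][250:350,240:440],(800,400),interpolation=2)
    else: b=cv2.resize(f['pixels'][180:300,280:480],(500,300),interpolation=2)
m=np.zeros((600,800,3),np.uint8); m[:300,:600]=cv2.resize(a,(600,300)); m[300:,:500]=b
save({'pixels':m},'m1.png')
```

```text
top 0.69 [356. 176.] [ 0.6906 -0.0661]
top 0.6 [359. 296.] [ 0.447  -0.0668]
scene 0.95 [344. 222.] [ 0.4562 -0.0621]
```

View pics/m1.png

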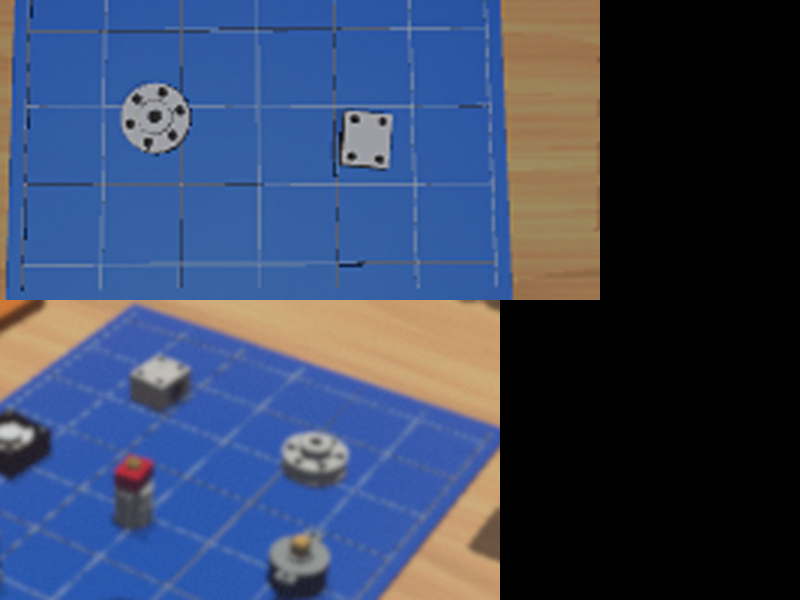

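```bash
python3 -m inch '1 0 -6 3 0 0 0;1 0 -12 6 0 0 -5;1 0.5 -18 6 0 0 -5;1 1 -24 6 0 0 -5;1 1.4 -30 6 0 0 -5;1 1.4 -36 6 0 0 -5;1 1.4 -36 6 0 0 -5;1 1.4 -36 6 0 0 -5'
python3 look.py bearing_block .025
```

```text
t: 7.28
eef_pos: [0.4465, -0.0686, 0.1864]
ee_rot: [3.141, -0.001, 1.447]
force: [-0.2, 1.2, -0.1]
width: 0.0866
tcp [ 0.4467 -0.0678  0.1864] yaw deg [180.  -0.  83.] w 0.0867
region 0.72 [315. 205.] rect mm [445.6 -67.7] [31. 39.] 82.9
pin 0.61 [315. 201.] [ 0.4466 -0.0677]
```

```bash
python3 -m inch '0.6 0 0 -6 0 0 0;0.6 0 0 -12 0 0 0;0.6 0 0 -16 0 0 0;0.6 0 0 -18.2 0 0 0;0.6 0 0 -18.2 0 0 0;0.2 0 0 -18.2 0 0 0;0.2 0 0 -18.2 0 0 0;0.2 0 0 -18.2 0 0 0;0.2 0 0 -18.2 0 0 0;0.2 0 0 -18.2 0 0 0;0.2 0 0 -18.2 0 0 0;0.2 0 0 -18.2 0 0 0' 40; python3 look.py bearing_block .025 w3.png
```

```text
t: 8.93
eef_pos: [0.447, -0.0671, 0.0047]
ee_rot: [3.141, -0.0, 1.451]
force: [-1.3, -0.6, 5.4]
width: 0.0176
tcp [ 0.447  -0.0671  0.0047] yaw deg [180.   -0.   83.1] w 0.0177
region 0.92 [313. 290.] rect mm [443.2 -67.8] [30. 41.] 84.8
pin 0.7 [309. 287.] [ 0.4479 -0.0701]
pin 0.46 [581. 281.] [0.4621 0.0652]
```

View pics/w3.png

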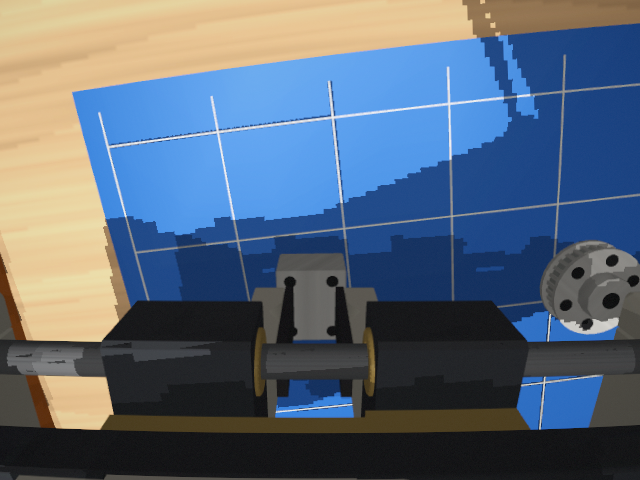

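The pads have shut to 17.6 mm, yet the block, at (313,290), looks untouched and wider than the gap. I check where the reported TCP and the finger tips project in this picture.

Run:
```python
from h import *
f=grab_frame('wrist'); s=telemetry.get_state()
K=np.array([[f['fx'],0,f['cx']],[0,f['fy'],f['cy']],[0,0,1.]])
R=np.array(f['R']);t=np.array(f['t'])
P=s['eef_pos']; a=s['ee_rot'][2]; j=np.array([np.cos(a),np.sin(a),0]); n=np.array([np.sin(a),-np.cos(a),0])
print('cam',-R.T@t,'fwd',R[2], 'force',s['force'],s['moment'])
pts=[P]+[P+sg*j*s['width']/2+[0,0,dz]+n*k for sg in(-1,1) for dz in (0,.02,.06) for k in(-.0095,.0095)]
print(cv2.projectPoints(np.array(pts),cv2.Rodrigues(R)[0],t,K,np.array(f['dist_coeffs']))[0][:,0].round())
```

```text
cam [ 0.36460766 -0.05726307  0.18390332] fwd [ 0.30296733 -0.03679775 -0.95229025] force [-1.79873644 -0.68420329  6.11641692] [-0.34008515  0.39480533  0.01947059]
[[314. 286.]
 [296. 268.]
 [296. 303.]
 [294. 285.]
 [294. 324.]
 [288. 335.]
 [289. 382.]
 [333. 268.]
 [333. 303.]
 [335. 285.]
 [335. 324.]
 [341. 335.]
 [340. 382.]]
```

Run:
```python
from h import *
f=grab_frame('scene'); s=telemetry.get_state()
K=np.array([[f['fx'],0,f['cx']],[0,f['fy'],f['cy']],[0,0,1.]])
print(cv2.projectPoints(np.array([s['eef_pos'],[.447,-.0675,.003],[.447,-.0675,.025]]),cv2.Rodrigues(np.array(f['R']))[0],np.array(f['t']),K,np.array(f['dist_coeffs']))[0][:,0].round(1))
save({'pixels':cv2.resize(f['pixels'][150:270,260:420],(800,600),interpolation=2)},'s2.png')
```

```text
[[344.2 218.2]
 [344.  218.9]
 [344.2 208.7]]
```

View pics/s2.png

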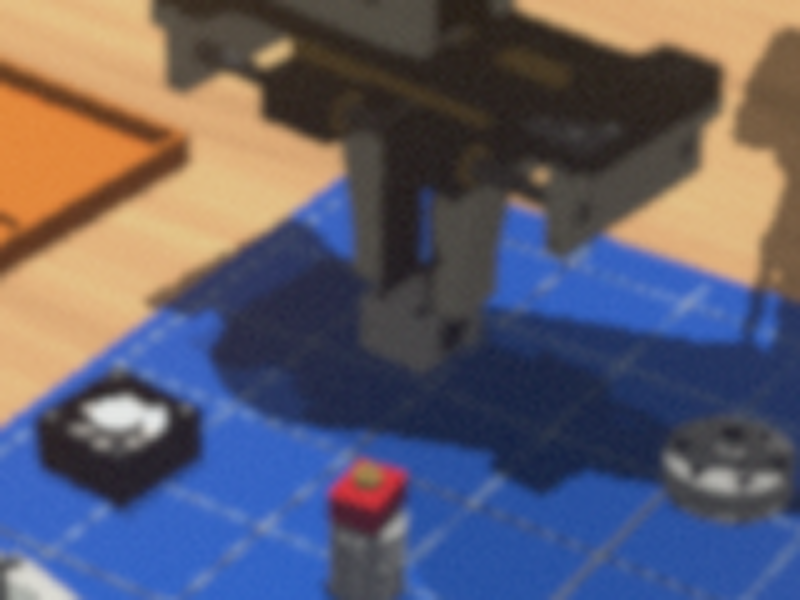

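Finger length in both views (about 70 mm visible below the body, tips at row 288 in the wrist picture) shows the fingers standing on top of the block. The real tips are therefore about 20 mm above the reported TCP, which also fits the 6 N upward force. I'll open, then go about 18 mm lower, watching the force.

```bash
python3 -m inch '0.2 0 0 3 0 0 0;0.6 0 0 3 0 0 0;0.6 0 0 3 0 0 0;0.6 0 0 3 0 0 0;0.6 0 0 3 0 0 0;0.6 0 0 3 0 0 0;0.6 0 0 1 0 0 0;0.6 0 0 0 0 0 0;0.6 0 0 -0.6 0 0 0;0.6 0 0 -1.1 0 0 0;0.6 0 0 -1.5 0 0 0;0.6 0 0 -1.5 0 0 0' 30
python3 -m inch '0.2 0 0 0 0 0 0;0.2 0 0 0 0 0 0;0.2 0 0 0 0 0 0;0.2 0 0 0 0 0 0;0.2 0 0 0 0 0 0'
```

```text
t: 10.68
eef_pos: [0.4469, -0.0671, -0.0104]
ee_rot: [3.141, -0.0, 1.451]
force: [-0.1, -0.1, 0.4]
width: 0.0527
t: 11.3
eef_pos: [0.447, -0.0671, -0.0103]
ee_rot: [3.141, -0.0, 1.451]
force: [-0.1, 0.5, 3.0]
width: 0.0299
```

Gripped at 29.9 mm, so the offset is confirmed. I lift and carry it to the white tray's near compartment.

```bash
python3 -m inch '0.2 0 0 3 0 0 0;0.2 0 0 8 0 0 0;0.2 0 6 10 0 0 0;0.2 -0.5 12 10 0 0 5;0.2 -0.5 18 10 0 0 5;0.2 -1 24 10 0 0 5;0.2 -1.5 30 10 0 0 5;0.2 -1.5 36.1 10 0 0 5;0.2 -1.5 36.1 8 0 0 5;0.2 -1.5 36.1 6 0 0 5;0.2 -1.5 36.1 6 0 0 5'; python3 look.py white_tray .014 w4.png
```

```text
t: 12.68
eef_pos: [0.431, 0.2929, 0.0482]
ee_rot: [-3.14, 0.003, 1.539]
force: [0.0, 0.2, -0.5]
width: 0.0298
tcp [0.4317 0.2934 0.0493] yaw deg [-1.80e+02  1.00e-01  8.82e+01] w 0.0301
region 0.85 [320. 238.] rect mm [455.5 295.4] [111. 172.] 88.3
```

View pics/w4.png

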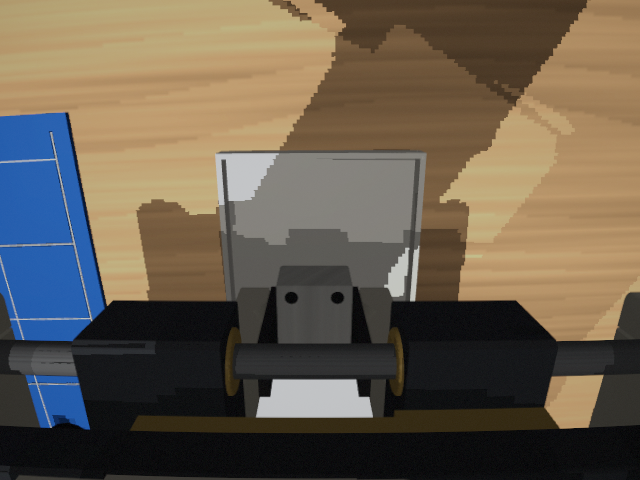

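The block is held level in the jaws, at (314,305), and lies in line with the tray (rim edges at columns 218 and 425). I set it down 2 mm further left and open only a little.

```bash
python3 -m inch '0.2 0.1 0.2 -2 0 0 0;0.2 0.1 0.2 -4 0 0 0;0.2 0.1 0.2 -5.2 0 0 0;0.2 0.1 0.2 -5.7 0 0 0;0.2 0.1 0.2 -5.95 0 0 0;0.2 0.1 0.2 -5.95 0 0 0;0.5 0.1 0.2 -5.95 0 0 0;0.5 0.1 0.2 -5.95 0 0 0;0.5 0.1 0.2 -5.95 0 0 0' ; python3 -m inch '0.5 0 0 4 0 0 0;0.5 0 0 10 0 0 0;0.6 0 0 16 0 0 0;0.6 0 0 19 0 0 0;0.6 0 0 19 0 0 0'; python3 look.py bearing_block .025; python3 look.py white_tray .014
```

```text
t: 13.95
eef_pos: [0.4335, 0.2962, -0.0089]
ee_rot: [3.14, -0.001, 1.539]
force: [-0.1, -0.2, -0.7]
width: 0.0435
t: 14.58
eef_pos: [0.4345, 0.2974, 0.1842]
ee_rot: [3.136, -0.006, 1.539]
force: [-0.4, -0.8, -1.4]
width: 0.0526
tcp [0.4337 0.2966 0.1822] yaw deg [179.8  -0.2  88.2] w 0.0525
region 0.74 [312. 203.] rect mm [431.9 296.8] [30. 37.] 88.0
pin 0.61 [311. 202.] [0.4362 0.2957]
tcp [0.433  0.2957 0.18  ] yaw deg [180.    0.   88.1] w 0.0526
region 0.58 [315. 240.] rect mm [495.7 294.2] [111. 252.] 88.2
pin 0.91 [316. 268.] [0.4962 0.295 ]
```

The block stands in its compartment, within about 3 mm of the middle. Next is the square motor.

```bash
python3 -m inch '1 4 -5 3 0 0 -3;1 8 -10 3 0 0 -9;1 12 -15 3 0 0 -12;1 16 -20 3 0 0 -12;1 20 -26 3 0 0 -12;1 23 -31 3 0 0 -12;1 25 -35.8 3 0 0 -12;1 25 -35.8 3 0 0 -12;1 25 -35.8 3 0 0 -12'; python3 look.py square_motor .043 w5.png
```

```text
t: 16.0
eef_pos: [0.6827, -0.0629, 0.2084]
ee_rot: [-3.14, 0.001, 1.328]
force: [-0.3, 1.3, 0.8]
width: 0.0877
tcp [ 0.6826 -0.0619  0.209 ] yaw deg [-1.799e+02  1.000e-01  7.610e+01] w 0.0877
region 0.71 [320. 206.] rect mm [684.  -58.9] [43. 51.] 76.0
pin 0.94 [320. 199.] [ 0.687  -0.0588]
```

View pics/w5.png

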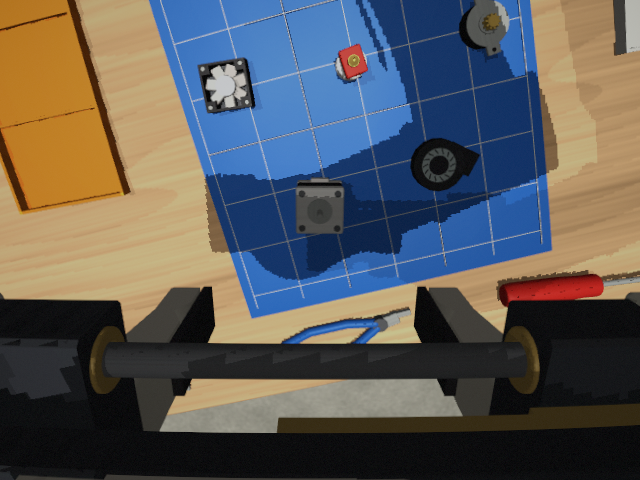

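The motor is centred at (320,209), square to the jaws, with free space around it. I grip it high so its shaft clears the gripper body.

```bash
python3 -m inch '1 0.5 0.3 -6 0 0 0;1 0.5 0.3 -12 0 0 0;1 0.5 0.3 -16 0 0 0;1 0.5 0.3 -18 0 0 0;1 0.5 0.3 -19.5 0 0 0;1 0.5 0.3 -20.7 0 0 0;0.3 0.5 0.3 -20.7 0 0 0;0.3 0.5 0.3 -20.7 0 0 0;0.3 0.5 0.3 -20.7 0 0 0;0.3 0.5 0.3 -20.7 0 0 0;0.3 0.5 0.3 -20.7 0 0 0;0.3 0.5 0.3 -20.7 0 0 0' 50;  python3 -m inch '0.3 0 0 0 0 0 0;0.3 0 0 0 0 0 0;0.3 0 0 1 0 0 0;0.3 0 0 3 0 0 0;0.3 0 0 7 0 0 0;0.3 0 0 11 0 0 0;0.3 0 0 11 0 0 0'
```

```text
t: 17.65
eef_pos: [0.6878, -0.0582, 0.0032]
ee_rot: [3.141, 0.001, 1.331]
force: [-0.5, -1.2, 2.1]
width: 0.0414
t: 18.52
eef_pos: [0.6902, -0.0579, 0.1178]
ee_rot: [3.135, -0.002, 1.331]
force: [0.4, 0.2, -2.7]
width: 0.0414
```

```bash
python3 -m inch '0.3 -2 5 0 0 0 3;0.3 -4 10 0 0 0 8;0.3 -6 15 0 0 0 12;0.3 -8 20 0 0 0 12;0.3 -10 26 0 0 0 12;0.3 -12 31 0 0 0 12;0.3 -13.2 35.1 0 0 0 12;0.3 -13.2 35.1 -2 0 0 12;0.3 -13.2 35.1 -5 0 0 12;0.3 -13.2 35.1 -5 0 0 12;0.3 -13.2 35.1 -5 0 0 12'; python3 look.py white_tray .014 w6.png
```

```text
t: 19.9
eef_pos: [0.5585, 0.2931, 0.0682]
ee_rot: [3.134, -0.001, 1.541]
force: [0.2, 0.6, -1.5]
width: 0.0414
tcp [0.5588 0.2933 0.0688] yaw deg [ 1.795e+02 -1.000e-01  8.830e+01] w 0.0413
region 0.57 [313. 136.] rect mm [504.  294.1] [111. 163.] 88.2
pin 0.78 [313. 139.] [0.4946 0.2942]
```

View pics/w6.png

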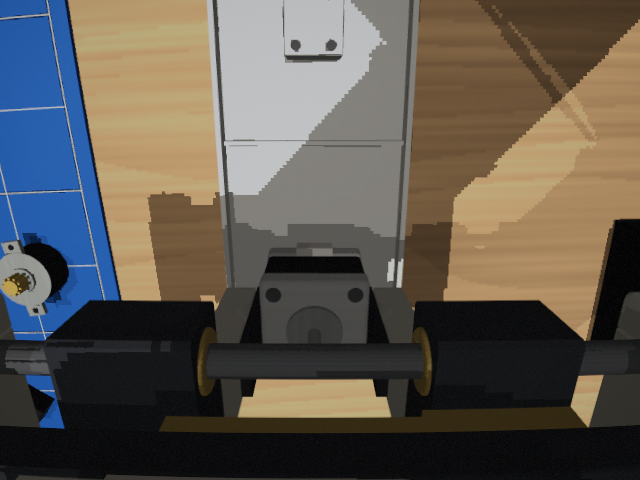

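The motor hangs upright over the far compartment, between the rib (row 142) and the end wall, and centred across the tray. I lower and release it.

```bash
python3 -m inch '0.3 -0.2 0 -2 0 0 0;0.3 -0.2 0 -4 0 0 0;0.3 -0.2 0 -5.5 0 0 0;0.3 -0.2 0 -6.2 0 0 0;0.3 -0.2 0 -6.5 0 0 0;0.3 -0.2 0 -6.6 0 0 0;0.3 -0.2 0 -6.6 0 0 0;0.6 -0.2 0 -6.6 0 0 0;0.6 -0.2 0 -6.6 0 0 0;0.6 -0.2 0 -6.6 0 0 0' ; python3 -m inch '0.6 0 0 3 0 0 0;0.6 0 0 8 0 0 0;0.6 0 0 14 0 0 0;0.7 0 0 19 0 0 0;0.7 0 0 19 0 0 0;0.7 0 0 19 0 0 0'; python3 look.py square_motor .043; python3 look.py white_tray .014
```

```text
t: 21.3
eef_pos: [0.5571, 0.2936, 0.0034]
ee_rot: [3.133, -0.003, 1.54]
force: [0.1, 0.3, -0.1]
width: 0.0524
t: 22.05
eef_pos: [0.5568, 0.2935, 0.1933]
ee_rot: [3.133, -0.004, 1.54]
force: [-0.3, -0.4, -1.4]
width: 0.0611
tcp [0.5565 0.2932 0.1924] yaw deg [179.6  -0.2  88.2] w 0.0611
region 0.62 [314. 204.] rect mm [552.9 293.9] [42. 51.] 88.1
region 0.19 [312. 126.] rect mm [504.4 294.1] [102. 209.] 88.3
pin 0.81 [312. 200.] [0.5596 0.2918]
tcp [0.5566 0.2931 0.192 ] yaw deg [ 1.796e+02 -1.000e-01  8.830e+01] w 0.0612
region 0.72 [313. 126.] rect mm [507.5 294. ] [111. 229.] 88.4
pin 0.7 [316. 129.] [0.4946 0.2966]
```

```bash
python3 -m inch '1 0 -6 1 0 0 3;1 1.3 -12 1 0 0 6;1 1.3 -18.4 1 0 0 6;1 1.3 -18.4 1 0 0 6;1 1.3 -18.4 1 0 0 6'; python3 look.py round_motor .023 w7.png
python3 - <<'E'
from h import *
i=cv2.imread('pics/w7.png'); cv2.imwrite('pics/w7c.png',cv2.resize(i[130:290,220:420],(750,600),interpolation=2))
E
```

```text
t: 22.98
eef_pos: [0.5699, 0.109, 0.2021]
ee_rot: [3.134, -0.002, 1.644]
force: [0.8, 0.6, 0.4]
width: 0.088
tcp [0.57   0.1098 0.2021] yaw deg [ 1.796e+02 -1.000e-01  9.430e+01] w 0.0874
region 0.88 [318. 201.] rect mm [571.  112.6] [39. 41.] 54.9
pin 0.93 [320. 196.] [0.5698 0.1153]
```

View pics/w7c.png

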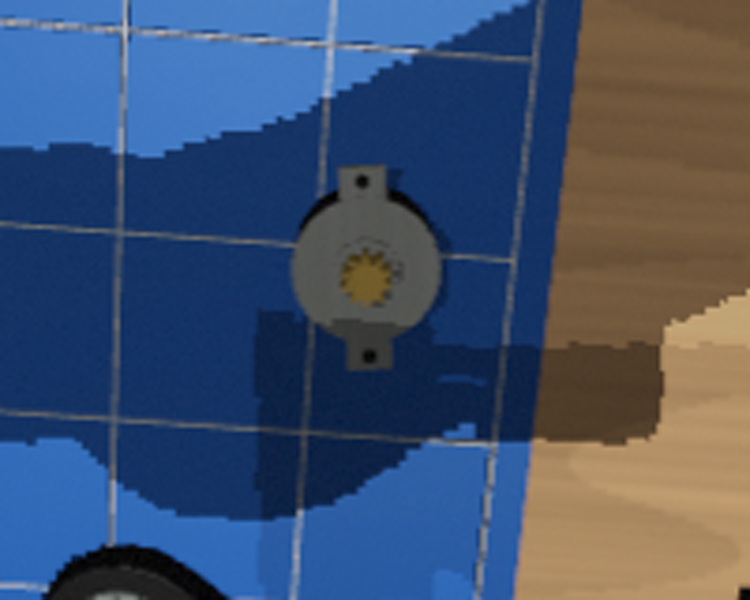

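The motor sits at crop (366,268), with its ears running up and down, so the jaws close across the 36 mm drum.

```bash
python3 -m inch '0.8 0.1 0.3 -6 0 0 2;0.8 0.1 0.3 -12 0 0 2;0.8 0.1 0.3 -17 0 0 2;0.8 0.1 0.3 -19.5 0 0 2;0.8 0.1 0.3 -20.7 0 0 2;0.8 0.1 0.3 -21.3 0 0 2;0.8 0.1 0.3 -21.3 0 0 2;0.25 0.1 0.3 -21.3 0 0 2;0.25 0.1 0.3 -21.3 0 0 2;0.25 0.1 0.3 -21.3 0 0 2;0.25 0.1 0.3 -21.3 0 0 2;0.25 0.1 0.3 -21.3 0 0 2' 40;  python3 -m inch '0.25 0 0 0 0 0 0;0.25 0 0 0 0 0 0;0.25 0 0 1 0 0 0;0.25 0 0 3 0 0 0;0.25 0 0 7 0 0 0;0.25 0 0 11 0 0 0;0.25 0 0 11 0 0 0'
```

```text
t: 24.62
eef_pos: [0.571, 0.1134, -0.0107]
ee_rot: [3.134, -0.002, 1.681]
force: [0.0, -0.8, 1.8]
width: 0.0346
t: 25.5
eef_pos: [0.5732, 0.1144, 0.1034]
ee_rot: [3.128, -0.004, 1.682]
force: [-0.1, 0.0, -0.7]
width: 0.0348
```

```bash
python3 -m inch '0.25 0 -6 1 0 0 -3;0.25 0 -12 1 0 0 -7;0.25 0.5 -18 1 0 0 -10.7;0.25 1 -24 1 0 0 -10.7;0.25 1.4 -30 1 0 0 -10.7;0.25 1.6 -35 1 0 0 -10.7;0.25 1.6 -40 1 0 0 -10.7;0.25 1.6 -40 -2 0 0 -10.7;0.25 1.6 -40 -4 0 0 -10.7;0.25 1.6 -40 -4 0 0 -10.7;0.25 1.6 -40 -4 0 0 -10.7'; python3 look.py orange_tray .014 w8.png
```

```text
t: 26.88
eef_pos: [0.5895, -0.2856, 0.0639]
ee_rot: [3.127, -0.004, 1.496]
force: [0.7, -0.0, -1.8]
width: 0.035
tcp [ 0.5898 -0.2856  0.0644] yaw deg [179.1  -0.2  85.7] w 0.0348
region 0.59 [307. 136.] rect mm [ 540.  -285.9] [111. 171.] 85.7
pin 0.74 [310. 106.] [ 0.5074 -0.2816]
```

View pics/w8.png

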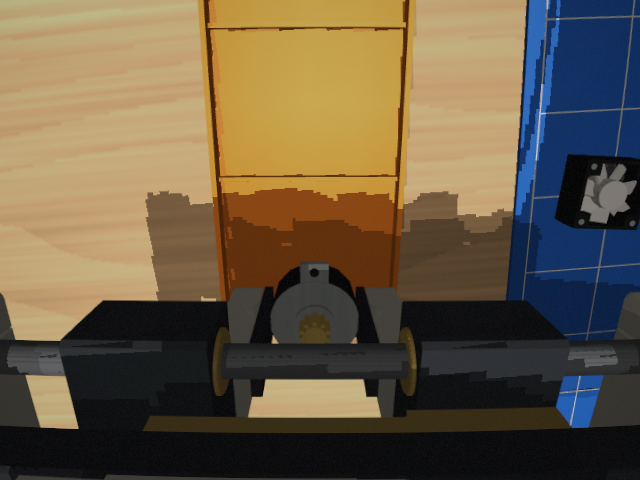

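The motor hangs upright just beyond the rib at row 176, about 4 mm off in y. I correct that and set it down.

```bash
python3 -m inch '0.25 0 -0.4 -2 0 0 0;0.25 0 -0.4 -4 0 0 0;0.25 0 -0.4 -6 0 0 0;0.25 0 -0.4 -7 0 0 0;0.25 0 -0.4 -7.3 0 0 0;0.25 0 -0.4 -7.5 0 0 0;0.25 0 -0.4 -7.5 0 0 0;0.52 0 -0.4 -7.5 0 0 0;0.52 0 -0.4 -7.5 0 0 0;0.52 0 -0.4 -7.5 0 0 0' ; python3 -m inch '0.52 0 0 3 0 0 0;0.52 0 0 8 0 0 0;0.52 0 0 14 0 0 0;0.7 0 0 19 0 0 0;0.7 0 0 20.5 0 0 0;0.7 0 0 20.5 0 0 0'; python3 look.py round_motor .023; python3 look.py orange_tray .014
```

```text
t: 28.28
eef_pos: [0.5901, -0.2896, -0.0102]
ee_rot: [3.125, -0.004, 1.496]
force: [0.3, -0.5, 0.3]
width: 0.0452
t: 29.02
eef_pos: [0.5905, -0.2896, 0.1958]
ee_rot: [3.123, -0.004, 1.496]
force: [0.4, 0.7, -0.8]
width: 0.0608
tcp [ 0.5896 -0.2893  0.194 ] yaw deg [179.1  -0.3  85.7] w 0.0611
region 0.6 [314. 198.] rect mm [ 589.4 -289.9] [38. 43.] 45.4
pin 0.58 [318. 196.] [ 0.5917 -0.2853]
tcp [ 0.5891 -0.2892  0.1927] yaw deg [179.3  -0.3  85.7] w 0.0611
region 0.61 [313. 114.] rect mm [ 529.4 -285. ] [111. 205.] 85.9
pin 0.98 [313. 104.] [ 0.5074 -0.2835]
```

```bash
python3 -m inch '1 0 6 1 0 0 0;1 -1 12 1 0 0 -1.5;1 -2.4 17.6 1 0 0 -1.5;1 -2.4 17.6 1 0 0 -1.5;1 -2.4 17.6 1 0 0 -1.5'; python3 look.py square_fan .023 w9.png
```

```text
t: 29.95
eef_pos: [0.5655, -0.1132, 0.2028]
ee_rot: [3.128, -0.004, 1.471]
force: [0.6, -0.6, -0.7]
width: 0.0873
tcp [ 0.5656 -0.1138  0.2027] yaw deg [179.3  -0.2  84.2] w 0.0872
region 0.9 [315. 198.] rect mm [ 565.  -112.6] [39. 43.] 85.0
pin 0.9 [314. 194.] [ 0.5655 -0.1127]
```

View pics/w9.png

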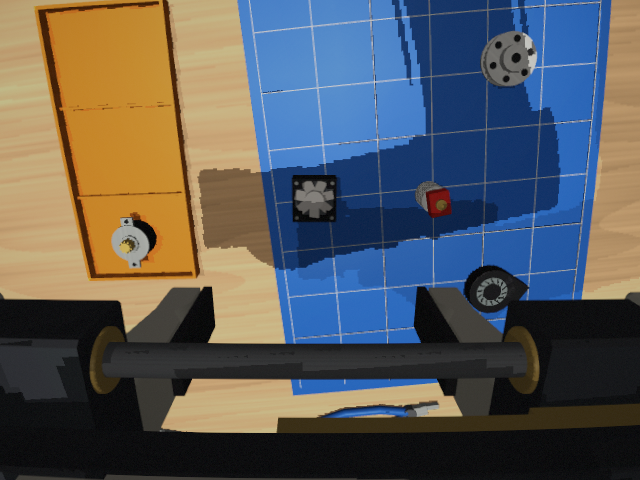

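The fan is at (315,198), square to the jaws, and the round motor stands in its compartment at (133,240). I grip the fan.

```bash
python3 -m inch '0.8 0 0.1 -6 0 0 0;0.8 0 0.1 -12 0 0 0;0.8 0 0.1 -17 0 0 0;0.8 0 0.1 -19.5 0 0 0;0.8 0 0.1 -20.7 0 0 0;0.8 0 0.1 -21.4 0 0 0;0.8 0 0.1 -21.4 0 0 0;0.25 0 0.1 -21.4 0 0 0;0.25 0 0.1 -21.4 0 0 0;0.25 0 0.1 -21.4 0 0 0;0.25 0 0.1 -21.4 0 0 0;0.25 0 0.1 -21.4 0 0 0' 25;  python3 -m inch '0.25 0 0 0 0 0 0;0.25 0 0 0 0 0 0;0.25 0 0 1 0 0 0;0.25 0 0 3 0 0 0;0.25 0 0 7 0 0 0;0.25 0 0 11 0 0 0;0.25 0 0 11 0 0 0'
```

```text
t: 31.6
eef_pos: [0.5657, -0.1133, -0.011]
ee_rot: [3.128, -0.004, 1.468]
force: [-1.8, 1.0, 4.6]
width: 0.0395
t: 32.48
eef_pos: [0.5682, -0.1133, 0.1031]
ee_rot: [3.121, -0.005, 1.469]
force: [-0.1, -0.4, -1.6]
width: 0.0398
```

```bash
python3 -m inch '0.25 -2 -6 0 0 0 0;0.25 -4 -12 0 0 0 1.5;0.25 -6 -17 0 0 0 1.5;0.25 -6 -17 -3 0 0 1.5;0.25 -6 -17 -5 0 0 1.5;0.25 -6 -17 -5 0 0 1.5'; python3 look.py orange_tray .014; python3 look.py square_fan .08
```

```text
t: 33.22
eef_pos: [0.5063, -0.2831, 0.0512]
ee_rot: [3.126, -0.006, 1.494]
force: [-0.2, 0.6, 0.3]
width: 0.0396
tcp [ 0.5074 -0.2833  0.0525] yaw deg [179.   -0.3  85.6] w 0.0398
region 0.87 [313. 155.] rect mm [ 501.6 -282.7] [111. 241.] 85.8
pin 0.78 [313. 250.] [ 0.5064 -0.2836]
tcp [ 0.5089 -0.2833  0.054 ] yaw deg [178.8  -0.3  85.7] w 0.04
region 0.95 [314. 302.] rect mm [ 504.  -283.2] [43. 39.] 85.4
pin 0.66 [313. 301.] [ 0.5442 -0.2865]
```

```bash
python3 -m inch '0.25 -0.1 0 -2 0 0 0;0.25 -0.1 0 -4 0 0 0;0.25 -0.1 0 -5.5 0 0 0;0.25 -0.1 0 -6 0 0 0;0.25 -0.1 0 -6.3 0 0 0;0.25 -0.1 0 -6.5 0 0 0;0.25 -0.1 0 -6.5 0 0 0;0.58 -0.1 0 -6.5 0 0 0;0.58 -0.1 0 -6.5 0 0 0;0.58 -0.1 0 -6.5 0 0 0' ; python3 -m inch '0.58 0 0 3 0 0 0;0.58 0 0 8 0 0 0;0.58 0 0 14 0 0 0;0.7 0 0 19 0 0 0;0.7 0 0 20.5 0 0 0;0.7 0 0 20.5 0 0 0'; python3 look.py square_fan .023; python3 look.py orange_tray .014
```

```text
t: 34.78
eef_pos: [0.5079, -0.2833, -0.0109]
ee_rot: [3.12, -0.005, 1.495]
force: [0.6, -0.2, 0.6]
width: 0.0507
t: 35.52
eef_pos: [0.5083, -0.2833, 0.195]
ee_rot: [3.118, -0.005, 1.495]
force: [0.4, -0.1, -1.8]
width: 0.0611
tcp [ 0.5075 -0.2829  0.1934] yaw deg [178.8  -0.3  85.7] w 0.0611
region 0.97 [313. 197.] rect mm [ 506.2 -283.4] [41. 44.] 85.5
pin 0.94 [312. 195.] [ 0.5087 -0.2847]
tcp [ 0.507  -0.2829  0.1922] yaw deg [178.9  -0.3  85.7] w 0.0615
region 0.85 [312. 173.] rect mm [ 506.7 -283.4] [111. 252.] 85.7
```

```bash
python3 -m inch '1 1 6 2 1.2 0 0;1 2.5 12 2 1.2 0 0;1 4 18 2 1.2 0 0;1 5.5 24 2 1.2 0 0;1 6.5 28 2 1.2 0 0;1 6.5 28 2 1.2 0 0;1 6.5 28 2 1.2 0 0'; python3 look.py hot_end .044 w10.png;python3 - <<'E'
from h import *
i=cv2.imread('pics/w10.png'); cv2.imwrite('pics/w10c.png',cv2.resize(i[130:290,220:420],(750,600),interpolation=2))
f=grab_frame('wrist')
hsv=cv2.cvtColor(f['pixels'],cv2.COLOR_RGB2HSV); m=((hsv[...,0]<8)|(hsv[...,0]>172))&(hsv[...,1]>170)&(hsv[...,2]>60)
m[:130]=0;m[280:]=0;m[:,:240]=0;m[:,400:]=0
c=np.argwhere(m)[:,::-1].astype(float); w=np.array([ray(f,p,.044)[:2] for p in c],np.float32)*1000; print(len(c),c.mean(0),cv2.minAreaRect(w))
E
```

```text
t: 36.7
eef_pos: [0.5719, -0.0031, 0.2118]
ee_rot: [3.125, -0.025, 1.496]
force: [0.2, -0.7, 0.2]
width: 0.0873
tcp [ 0.5719 -0.0036  0.212 ] yaw deg [179.1  -1.5  85.7] w 0.0873
region 0.97 [308. 201.] rect mm [571.3  -3.9] [22. 29.] 85.3
pin 0.69 [308. 194.] [ 0.5743 -0.004 ]
396 [308.18686869 203.33838384] ((574.2420654296875, -5.124284744262695), (23.02730941772461, 16.99180030822754), 6.866739273071289)
```

View pics/w10c.png

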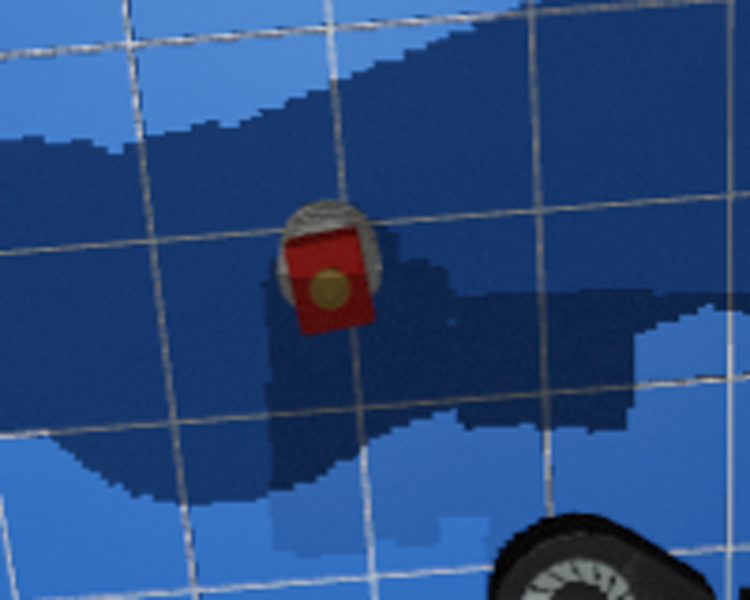

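The hot end is at crop (330,270), its heater block turned about 7° in world. I straighten the small tool tilt, turn to match and grip the heat sink.

```bash
python3 -m inch '0.7 0.2 -0.1 -5 -1.5 0.9 7;0.7 0.2 -0.1 -10 -1.5 0.9 11;0.7 0.2 -0.1 -15 -1.5 0.9 11;0.7 0.2 -0.1 -18.5 -1.5 0.9 11;0.7 0.2 -0.1 -20.7 -1.5 0.9 11;0.7 0.2 -0.1 -22 -1.5 0.9 11;0.7 0.2 -0.1 -22 -1.5 0.9 11;0.7 0.2 -0.1 -22 -1.5 0.9 11;0.15 0.2 -0.1 -22 -1.5 0.9 11;0.15 0.2 -0.1 -22 -1.5 0.9 11;0.15 0.2 -0.1 -22 -1.5 0.9 11;0.15 0.2 -0.1 -22 -1.5 0.9 11' 20;  python3 -m inch '0.15 0 0 0 0 0 0;0.15 0 0 0 0 0 0;0.15 0 0 0 0 0 0;0.15 0 0 0 0 0 0;0.15 0 0 1 0 0 0;0.15 0 0 3 0 0 0;0.15 0 0 7 0 0 0;0.15 0 0 11 0 0 0;0.15 0 0 11 0 0 0;0.15 0 0 11 0 0 0'; python3 look.py hot_end .15
```

```text
t: 38.4
eef_pos: [0.5741, -0.005, -0.0074]
ee_rot: [3.14, -0.0, 1.686]
force: [0.8, 0.1, -0.1]
width: 0.0269
t: 39.65
eef_pos: [0.5738, -0.005, 0.1029]
ee_rot: [3.14, -0.0, 1.686]
force: [0.1, -0.0, 0.1]
width: 0.0241
tcp [ 0.5735 -0.0051  0.1022] yaw deg [180.   -0.   96.6] w 0.0243
region 0.75 [314. 311.] rect mm [561.5  -6.6] [27. 22.] 6.5
pin 0.61 [316. 300.] [0.6317 0.0029]
```

```bash
python3 -m inch '0.15 -2 -4 0 0 0 -4;0.15 -5 -9 0 0 0 -11;0.15 -8 -14 0 0 0 -11;0.15 -11 -19 0 0 0 -11;0.15 -13 -24 0 0 0 -11;0.15 -14.8 -27.2 0 0 0 -11;0.15 -14.8 -27.2 -3 0 0 -11;0.15 -14.8 -27.2 -4 0 0 -11;0.15 -14.8 -27.2 -4 0 0 -11'; python3 look.py orange_tray .014 w11.png
```

```text
t: 40.92
eef_pos: [0.4248, -0.2769, 0.0608]
ee_rot: [-3.138, 0.0, 1.494]
force: [-0.1, -0.6, -0.2]
width: 0.0244
tcp [ 0.4255 -0.2769  0.0616] yaw deg [-179.9    0.    85.6] w 0.0243
region 0.67 [314. 244.] rect mm [ 462.8 -280. ] [111. 167.] 86.1
```

View pics/w11.png

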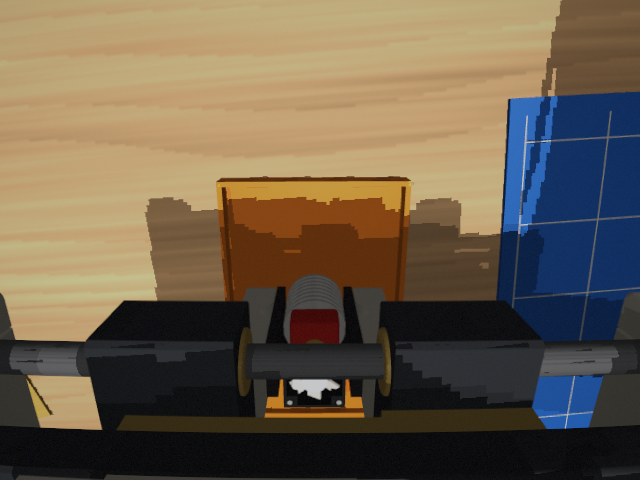

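The hot end hangs straight at (314,310) over the near compartment, with the fan visible behind it. I lower it and release.

```bash
python3 -m inch '0.15 0 0 -2 0 0 0;0.15 0 0 -4 0 0 0;0.15 0 0 -5.5 0 0 0;0.15 0 0 -6.3 0 0 0;0.15 0 0 -6.7 0 0 0;0.15 0 0 -6.9 0 0 0;0.15 0 0 -6.9 0 0 0;0.15 0 0 -6.9 0 0 0;0.42 0 0 -6.9 0 0 0;0.42 0 0 -6.9 0 0 0;0.42 0 0 -6.9 0 0 0;0.42 0 0 -6.9 0 0 0' ; python3 -m inch '0.42 0 0 3 0 0 0;0.42 0 0 8 0 0 0;0.42 0 0 14 0 0 0;0.7 0 0 19 0 0 0;0.7 0 0 20.5 0 0 0;0.7 0 0 20.5 0 0 0;0.7 0 10 20.5 0 0 0;0.7 0 20 20.5 0 0 0;0.7 0 20 20.5 0 0 0'
python3 - <<'E'
from h import *
f=grab_frame('top')
P={}
for n,z in [('white_tray',0),('orange_tray',0),('square_motor',.003),('bearing_block',.003),('round_motor',.003),('hot_end',.003),('square_fan',.003),('belt_pulley',.003),('blower',.003)]:
    for r in pinpoint('top',n)[:2]: print(n,round(r['p'],2),np.round(r['location']),ray(f,r['location'],z).round(4)[:2])
a=cv2.resize(f['pixels'][130:350,100:560],(800,383),interpolation=2)
s=grab_frame('scene')['pixels']
b=cv2.resize(s[150:250,150:310],(346,216),interpolation=2); c=cv2.resize(s[240:380,450:610],(250,216),interpolation=2)
m=np.zeros((600,800,3),np.uint8); m[:383]=a; m[384:600,:346]=b; m[384:600,350:600]=c
save({'pixels':m},'fin.png')
E
```

```text
t: 42.58
eef_pos: [0.4262, -0.277, -0.0067]
ee_rot: [3.141, 0.001, 1.495]
force: [0.1, 0.6, -0.5]
width: 0.0365
t: 43.7
eef_pos: [0.4248, -0.0881, 0.1963]
ee_rot: [-3.139, 0.001, 1.494]
force: [1.6, 0.1, -0.4]
width: 0.0612
white_tray 0.91 [176. 275.] [0.4897 0.2929]
square_motor 0.72 [180. 242.] [0.556  0.2871]
blower 0.68 [296. 180.] [0.6834 0.0562]
```

View pics/fin.png

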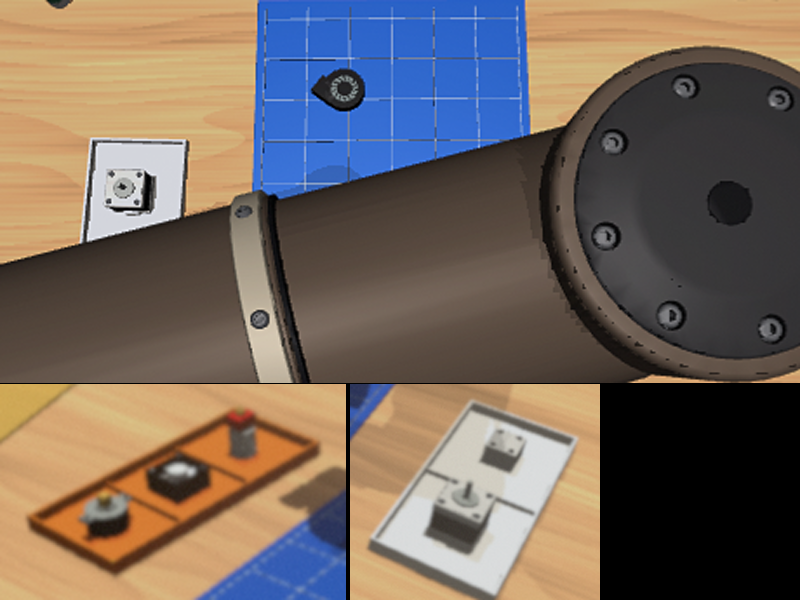

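The scene view shows all five parts upright, each in its own compartment; the arm blocks most of the top view. I do one numeric check from the scene camera, then hand in.

Run:
```python
from h import *
f=grab_frame('scene')
for n,o,a in [('square_motor',(.495,.2945),-1.8),('bearing_block',(.495,.2945),-1.8),('round_motor',(.507,-.283),-4.4),('hot_end',(.507,-.283),-4.4),('square_fan',(.507,-.283),-4.4),('belt_pulley',None,0),('blower',None,0)]:
    r=pinpoint('scene',n)
    for r in r[:2]:
        p=ray(f,r['location'],.003)[:2]
        l=p
        if o: c,s=np.cos(np.radians(a)),np.sin(np.radians(a)); l=np.array([[c,s],[-s,c]])@(p-o)
        print(n,round(r['p'],2),p.round(3),'local',l.round(3))
print(arm.job_done())
```

```text
bearing_block 0.58 [0.438 0.294] local [-0.057 -0.002]
bearing_block 0.42 [0.678 0.056] local [ 0.19  -0.233]
round_motor 0.6 [ 0.591 -0.287] local [0.084 0.002]
hot_end 0.68 [ 0.428 -0.272] local [-0.079  0.005]
square_fan 0.61 [ 0.512 -0.281] local [0.005 0.002]
square_fan 0.16 [ 0.584 -0.293] local [ 0.077 -0.004]
belt_pulley 0.93 [0.454 0.067] local [0.454 0.067]
blower 0.59 [0.678 0.054] local [0.678 0.054]
blower 0.39 [0.554 0.291] local [0.554 0.291]
the job is handed in; nothing more can be done
None
```

Both kits are made up and handed in after about 44 s. The square motor and bearing block are in the white tray. The round motor, fan and hot end are in the orange tray, each in its own compartment.

**Last checks:**
- **Placing:** the final pictures show all five parts upright and the gripper clear. Each part measured within about 6 mm of its compartment's middle, against the 15 mm allowed.
- **Pulley and blower:** these still measured at their starting places, to within the camera's scatter.

**What failed or disagreed:**
- **Bearing block:** the first two grasps closed above it because the real finger tips sit about 20 mm short of the reported TCP. The second one pressed lightly on its top (about 6 N), but it stayed in place. I lowered every later grasp to allow for this.
- **Square motor:** the network missed it in the last scene picture, so its position rests on the wrist view just after release. The last top view agreed to about 7 mm.
- **Top view:** the arm hid most of it at the end, so it gave no final check on the other four parts or the pulley.
- **Extra detections:** the networks also reported a few wrong hits, such as a "bearing block" at the blower's place. I ignored those after comparing them with the pictures.

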